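Bring the hand drive into mesh and set its pointer

ROBOT

A 6-joint arm with a two-finger parallel gripper is mounted at the origin on a cart in front of the work surface, level with it; the furniture and walls round the work are solid. World frame = base frame: x ahead of the robot, y to its left, z up, the work surface at z = 0. Lengths are in m, angles in rad, forces in N, time in s.
With the tool pointing down it reaches from about 0.375 to 0.9 m from the base axis. Payload 3.1 kg.
Tool frame: the origin (TCP) lies on the front face of the gripper's body, between the roots of the fingers; the fingertips stand 70 mm ahead of it and the grasp point (between the pads) lies 51 mm ahead of it; z points along the fingers, y is the line along which they close (so a half turn about z gives the same grasp; the last joint's range is limited). The gripper opens to 87 mm and grips with 3 to 60 N. Pads are 19 mm wide; open, the fingers measure 117 mm over their backs; the gripper's body (75 mm by 190 mm) begins 51 mm behind the grasp point.
Start: joints at [0.985, 0.527, 1.433, -0, 1.181, -0.178], TCP at [0.248, 0.574, 0.292] pointing down, gripper open.
Joint ranges: [-3.08, 3.08], [-0.75, 2.2], [0.22, 2.44], [-1.43, 4.57], [0, 2.65], [-2.85, 2.85]. Speed limits (rad/s): [2.79, 2.79, 3.14, 3.14, 3.14, 3.14].

INTERFACE

Orientations are given as a unit quaternion [x, y, z, w].
In Python, from rig import robot, cams, ticket gives the robot as it stands. The module is installed in compiled form; this text tells all that it offers.
- The arm moves only by the shell command python3 -m crank 'ROWS' [FORCE]. ROWS is JSON, a list of rows, each a list of 7 numbers: the shift along the tool's x, y, z in cm, then the turn, a rotation vector about the tool's x, y, z in rad, then the closure, from 0 (fully open) to 1 (shut). A call has 1 to 5 rows; each row shifts and turns the commanded pose from where the row before left it, along the tool's axes as they then stand; what a row does not reach is not made up. A row lasts 1/8 s, in which the tool goes at most 62.5 mm and 10.7 degrees, less where a joint would pass 70% of its speed; a pose out of reach is approached as far as the arm can. A call is refused whole if a number of a shift passes 6.25 or a number of a turn 0.188, either way. A call with a gripper value outside its range is refused whole. The fingers move at their own pace and stop on an object; FORCE is the grip in N (left out, the last holds). Time passes only in rows, so rows that do not move let the fingers close. It gives the time, the measured TCP pose, the force, the opening and the grip force at its end, in the units of the state.
- robot.get_obs(): the state, without advancing time (a new reading comes with each control period).
- cams.camera(name): name is "scene" or "top" or "wrist"; returns the picture (384x512x3 uint8, red, green, blue); there is no depth.
- cams.camera_info(name): a dict with "intrinsics" (3x3 intrinsics, pixels), "dist" ([k1, k2, p1, p2, k3] as OpenCV has them; the pictures are not rectified), "pose" (4x4, takes a point from camera to world coordinates). Camera axes: x right, y down, z forward; pixel columns grow to the right and rows downward; lengths in m; the calibration is good to about 2 mm. A picture is of the moment at which its call begins: read the wrist's pose just before it. camera_info takes no time and is no camera call; for the wrist camera it gives the pose at the moment of the call.
- ticket.hand_in(): hands the job in; it is judged then, once.
The state is a dict: "time": time; "q": joint angles; "joint_velocities": joint speeds; "joint_torque": joint torques, N m; "position": TCP position; "tool_rot": TCP orientation; "ft_force": force on the tool from outside, world axes, zero at the start; "moment": the same for the moment, N m; "grip_width": finger opening in m; "grip_force": force on a finger pad.
Only numpy, scipy, OpenCV 4.12 (cv2) and the standard library are available. Lean on these libraries where they do the work, as an engineer would, in place of code of your own. Each camera call takes 0.05 s, during which the arm holds its last target. There are 200 camera calls.

TASK

Put the bench hand drive into gear: ease the red gear-change knob towards the steel spindle gear, rock the spindle by its black bar handle until the teeth drop into mesh, and see that the knob is fully home. Then turn the spindle so that the brass gear, driven through the teeth, brings its red pointer opposite the white index finger. Leave the knob in gear, do not touch the brass gear itself, and leave the other things on the bench where they are.

Things in the scene. Friction and masses are not known exactly. Their poses are not given: they have to be found in the camera images.
- drive: grey bed plate of the hand drive, fixed, 150 (x) x 310 (y) x 14 mm. Origin at the underside, 10 mm along +y from the plate's middle; +y runs along the slideway, from the red knob to the spindle; z up. Spindle axis at x 0, y +85 mm; driven gear's axis at x 0, y +13 mm when in mesh, y -9 mm when the knob is fully out; knob axis at x 0, y -125 mm when out, -103 mm when home.
- spindle_grip (a point): point on the spindle axis inside the black bar handle, where to grip it, 82 mm above the bench. The bar is 64 mm long, 14 mm thick, and reaches from 66 to 94 mm above the bench; it stands on an 18 mm shaft over the steel gear (80 mm over the teeth, 22 to 36 mm above the bench). The point's x axis runs along the bar, its z axis up.
- spindle (a joint): angle of the spindle (rad), positive anticlockwise seen from above; at 0 the bar lies along the plate's x and a tooth points straight at the brass gear. 12 square teeth, so one pitch is 0.524 rad. Turns with slight friction and stays where it is left.
- knob_grip (a point): centre of the red gear-change knob, 65.5 mm above the bench, where to grip it: a round upright knob 30 mm in diameter, 48 to 83 mm above the bench, on a thin post. It slides along the plate's y and does not turn.
- change_knob (a joint): travel of the knob (m): 0 fully out (out of gear), 0.022 fully home against its stop. Moved along the plate's +y it takes about 8 N, and up to 5 N more against the spring; it stays where it is left.
- gear_slide (a joint): how far the brass gear's carriage has come relative to the knob (m): 0 = it has followed the knob fully, negative = it lags, down to -0.011. The knob pushes the carriage through a spring (3 to 5 N), so the knob can go home while the teeth stand crest on crest (then -0.006 to -0.008); it drops into mesh once the spindle is turned so that teeth face gaps (after at most about 0.35 rad from the start, either way).
- driven_gear: brass driven gear on the carriage, 12 teeth, 80 mm over the teeth, 22 to 36 mm above the bench (hub to 42 mm). Origin on its axis at its underside. A red strip on its top runs from the hub along its own -x to the crest of one tooth. Turns stiffly (0.16 N m) and stays put; in mesh it turns opposite to the spindle, one to one, with about 0.13 rad of play; under load it may ride back about 2 mm.
- pointer_tip (a point): outer end of the red strip on the brass gear, 40 mm from the gear's axis, 37 mm above the bench
- index_tip (a point): inner end of the white index finger, fixed beside the brass gear at 44.5 mm from the axis the gear has in mesh, 36 mm above the bench; the finger sits on a dark block 52 to 68 mm from that axis, top 38 mm above the bench
- spanner_1: open-end spanner, 166 x 40 x 6 mm, lying behind the drive; origin at the centre of its underside. A bystander
- ptfe_tape: blue and white spool of thread tape, 52 mm across, 14 mm high, behind the drive; origin at the centre of its underside. A bystander
- hex_key_set: red folding hex key set, 92 x 30 x 20 mm, right of the drive; origin at the centre of its underside. A bystander
- brush: flat brush with red handle, 150 x 24 x 10 mm, left of the drive; origin at the centre of its underside. A bystander
- logbook: blue hard-cover book, 210 x 149 x 14 mm, at the right; origin at the centre of its underside. A bystander

How it is judged:
By the outcome, as a careful person would: the job done as asked, in the order asked, and still so for the second after the job is handed in, with the robot touching nothing.
It also fails if it takes over 45 s, if anything falls off the work surface, if the arm or the gripper's body presses on something with over 40 N, if the wrist force passes 120 N, or if a joint passes its speed limit or range.

## Working session

There is one attempt and no reset: what is moved stays moved. The work goes in short steps, Python scripts to look and compute and a shell command to move; the robot and the scene stay as the last step left them, time stands still between calls to the robot, and variables do not carry over. Pictures are saved under pics/ and viewed, at most 10 in all, crops included, and the job is handed in when it is done.

```bash
mkdir -p pics; python3 - <<'E'
from rig import robot,cams
import cv2,numpy as np
for n in ["scene","top"]:
    im=cams.camera(n); i=cams.camera_info(n)
    cv2.imwrite(f"pics/{n}0.png",im[...,::-1])
    print(n,np.round(i["intrinsics"],1).tolist(),np.round(i["dist"],3),np.round(i["pose"],3).tolist())
o=robot.get_obs();print(o["position"],o["tool_rot"],o["time"])
E
```

```text
scene [[491.9, 0.0, 257.2], [0.0, 491.9, 199.5], [0.0, 0.0, 1.0]] [-0.163  0.     0.     0.     0.   ] [[0.896, -0.275, 0.349, -0.193], [-0.444, -0.546, 0.71, -1.534], [-0.004, -0.792, -0.611, 1.366], [0.0, 0.0, 0.0, 1.0]]
top [[458.1, 0.0, 248.8], [0.0, 458.1, 188.1], [0.0, 0.0, 1.0]] [0.015 0.    0.    0.    0.   ] [[-0.023, -0.981, 0.195, 0.196], [-1.0, 0.025, 0.004, -0.056], [-0.009, -0.195, -0.981, 1.715], [0.0, 0.0, 0.0, 1.0]]
[0.24754843 0.57332623 0.29138653] [ 2.02472445e-01  9.79287492e-01 -8.93681191e-04 -3.44808694e-04] 0.1
```

View pics/top0.png

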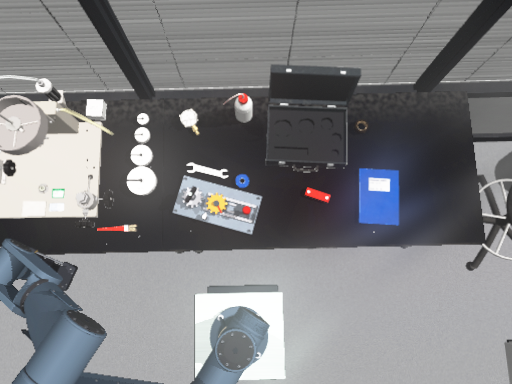

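View pics/scene0.png

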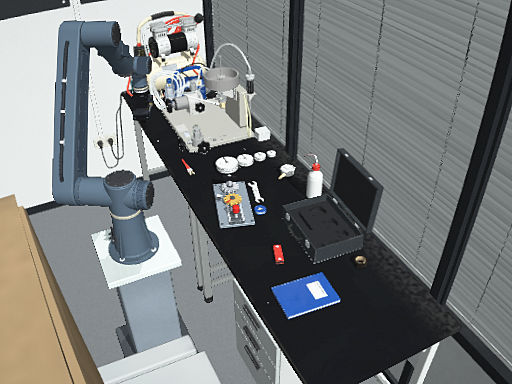

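The top view shows the drive at about (217,205), with the knob at (248,210) and the spindle at (192,198). I'll zoom in and measure.

```bash
cat > h.py <<'E'
import cv2,numpy as np
from rig import robot,cams
from scipy.spatial.transform import Rotation as R
def px2w(i,uv,z):
    p=cv2.undistortPoints(np.array([[uv]],float),i["intrinsics"],np.array(i["dist"]))[0,0]
    T=np.array(i["pose"]);d=T[:3,:3]@[p[0],p[1],1];o=T[:3,3]
    return (o+d*(z-o[2])/d[2])
def w2px(i,P):
    T=np.linalg.inv(np.array(i["pose"]))
    return cv2.projectPoints(np.array(P,float).reshape(-1,1,3),cv2.Rodrigues(T[:3,:3])[0],T[:3,3],i["intrinsics"],np.array(i["dist"]))[0][:,0]
E
python3 - <<'E'
from h import *
im=cv2.imread("pics/top0.png");i=cams.camera_info("top")
c=cv2.resize(im[165:245,165:272],None,fx=7,fy=7,interpolation=cv2.INTER_CUBIC);cv2.imwrite("pics/topz.png",c)
for uv,z in [((248,210),.083),((191,197),.09),((188,177),.014),((264,194),.014),((252,233),.014),((174,212),.014)]:print(uv,px2w(i,uv,z).round(3))
E
```

```text
(248, 210) [ 0.44  -0.045  0.083]
(191, 197) [0.492 0.16  0.09 ]
(188, 177) [0.583 0.181 0.014]
(264, 194) [ 0.51  -0.106  0.014]
(252, 233) [ 0.364 -0.057  0.014]
(174, 212) [0.45  0.234 0.014]
```

View pics/topz.png

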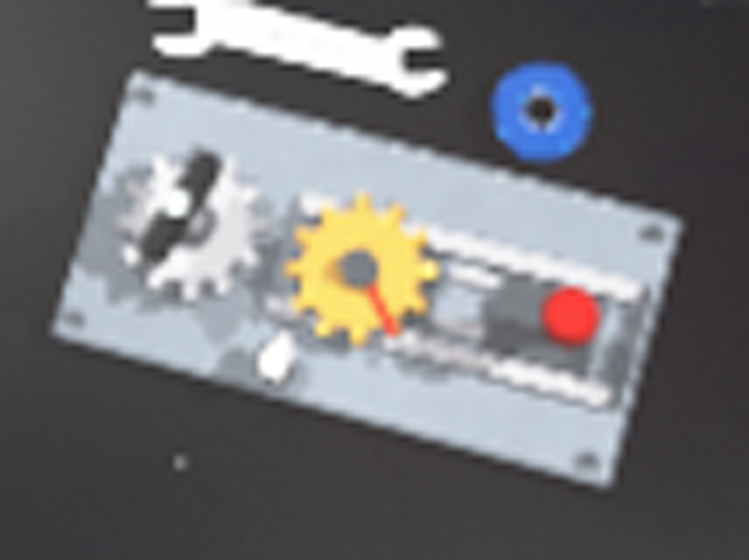

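Crop pixels:
- **Plate corners:** (135,72), (684,222), (612,488), (52,335)
- **Knob:** (571,317)
- **Bar:** (150,250) to (207,160)
- **Brass axis:** (358,268)
- **Pointer tip:** (395,332)
- **Index:** about (283,340)

```bash
python3 - <<'E'
from h import *
i=cams.camera_info("top")
f=lambda u,v,z:px2w(i,(165+u/7-.43,165+v/7-.43),z)
C=np.array([f(135,72,.014),f(684,222,.014),f(612,488,.014),f(52,335,.014)])[:,:2]
m=C.mean(0); d=(C[0]+C[3]-C[1]-C[2]);d/=np.linalg.norm(d)
yaw=np.arctan2(d[1],d[0])-np.pi/2
ex=np.array([np.cos(yaw),np.sin(yaw)]);ey=d;o=m-0.0+0.010*ey
print("origin",o,"yaw",yaw, np.linalg.norm(C[0]-C[1]),np.linalg.norm(C[0]-C[3]))
loc=lambda p:np.round([(p[:2]-o)@ex,(p[:2]-o)@ey],4)
for n,a in dict(knob=(571,317,.083),b1=(150,250,.094),b2=(207,160,.094),gear=(358,268,.042),tip=(395,332,.037),idx=(283,340,.038)).items():print(n,loc(f(*a)))
for n,x,y in [("knob",0,-.125),("spin",0,.085)]: print(n,o+x*ex+y*ey)
s=robot.get_obs();print(R.from_quat(s["tool_rot"]).as_matrix().round(3),cams.camera_info("wrist")["pose"].round(3))
E
```

```text
origin [0.47808339 0.08007656] yaw -0.29365091286128275 0.3099099235397822 0.15000566638282364
knob [-0.0015 -0.1238]
b1 [-0.0269  0.0933]
b2 [0.026  0.0787]
gear [-0.0004 -0.0059]
tip [-0.0274 -0.0338]
idx [-0.0473  0.022 ]
knob [ 0.44190229 -0.03957263]
spin [0.50268653 0.16143801]
[[-0.918  0.397 -0.001]
 [ 0.397  0.918 -0.002]
 [ 0.    -0.002 -1.   ]] [[ 0.397  0.883  0.251  0.179]
 [ 0.918 -0.381 -0.11   0.603]
 [-0.002  0.274 -0.962  0.383]
 [ 0.     0.     0.     1.   ]]
```

```bash
cat >> h.py <<'E'
O=np.array([.4781,.0801]);YAW=-.2937
def plate(x,y): c,s=np.cos(YAW),np.sin(YAW);return O+[c*x-s*y,s*x+c*y]
def go(xy,z,yang):
    s=robot.get_obs();M=R.from_quat(s["tool_rot"]).as_matrix()
    a=np.arctan2(M[1,1],M[0,1]);d=(yang-a+np.pi)%(2*np.pi)-np.pi
    print("t",s["time"],"pos",s["position"].round(4),"yang",a.round(4),"F",s["ft_force"].round(1),"w",round(s["grip_width"],4))
    Mt=np.c_[[-np.sin(yang),np.cos(yang),0],[np.cos(yang),np.sin(yang),0],[0,0,-1]]
    D=np.array([*xy,z])-s["position"]
    print(" turn(tool) ",R.from_matrix(M.T@Mt).as_rotvec().round(3)," shift cm now:",(100*M.T@D).round(2)," after turn:",(100*Mt.T@D).round(2))
E
python3 -m crank '[[0,0,0,0,0,-0.115,0]]'
python3 -c "
from h import *
go(plate(-.02,-.125),.27,np.pi/2+YAW)"
```

```text
time: 0.22
position: [0.2476, 0.5734, 0.2916]
tool_rot: [0.144, 0.99, -0.001, -0.0]
ft_force: [-0.5, -0.3, -0.8]
grip_width: 0.087
grip_force: 0.0
t 0.225 pos [0.2476 0.5734 0.2916] yang 1.2811 F [-0.5 -0.3 -0.8] w 0.087
 turn(tool)  [-0.001 -0.     0.004]  shift cm now: [-34.13 -53.18   2.22]  after turn: [-34.34 -53.05   2.16]
```

```bash
python3 -m crank '[[-3.1,-4.85,0.2,0,0,0,0],[-3.1,-4.85,0.2,0,0,0,0],[-3.1,-4.85,0.2,0,0,0,0],[-3.1,-4.85,0.2,0,0,0,0],[-3.1,-4.85,0.2,0,0,0,0]]' >/dev/null
python3 -m crank '[[-3.1,-4.85,0.2,0,0,0,0],[-3.1,-4.85,0.2,0,0,0,0],[-3.1,-4.85,0.2,0,0,0,0],[-3.1,-4.85,0.2,0,0,0,0],[0,0,0,0,0,0,0]]'
python3 - <<'E'
from h import *
go(plate(0,-.125),.27,np.pi/2+YAW)
i=cams.camera_info("wrist");im=cams.camera("wrist")
cv2.imwrite("pics/w1.png",im[...,::-1])
np.savez("w1.npz",**{k:np.array(v) for k,v in i.items()})
print(w2px(i,[[*plate(0,-.125),.083],[*plate(0,.085),.094],[*plate(0,-.009),.042]]).round(0))
E
```

```text
time: 1.48
position: [0.3906, 0.0718, 0.2742]
tool_rot: [0.15, 0.989, -0.0, 0.001]
ft_force: [-0.7, -0.4, -0.2]
grip_width: 0.0873
grip_force: 0.0
t 1.475 pos [0.3906 0.0718 0.2742] yang 1.2701 F [-0.7 -0.4 -0.2] w 0.0873
 turn(tool)  [-0.     0.001 -0.007]  shift cm now: [-8.19 -9.11  0.44]  after turn: [-8.13 -9.17  0.42]
[[184. 247.]
 [365. 251.]
 [280. 231.]]
```

View pics/w1.png

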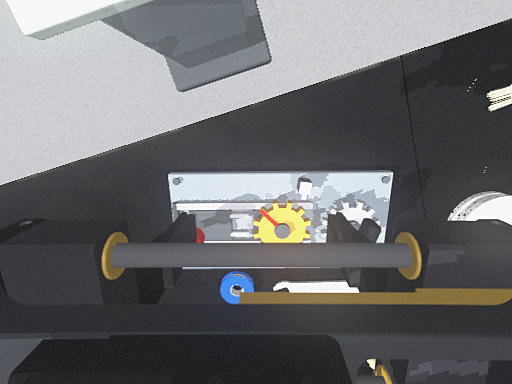

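```bash
python3 -m crank '[[-2.7,-3.05,0,0,0,-0.007,0],[-2.7,-3.05,0,0,0,0,0],[-2.7,-3.05,0,0,0,0,0],[0,0,4,0,0,0,0],[0,0,0,0,0,0,0]]'
python3 - <<'E'
from h import *
go(plate(0,-.125),.1165,np.pi/2+YAW)
i=cams.camera_info("wrist");im=cams.camera("wrist")
cv2.imwrite("pics/w2.png",im[...,::-1])
print(w2px(i,[[*plate(0,-.125),.083],[*plate(0,-.125),.065],[*plate(0,.085),.094],[*plate(0,-.009),.042]]).round(0))
E
```

```text
time: 2.15
position: [0.4385, -0.0335, 0.2323]
tool_rot: [0.142, 0.99, 0.001, -0.004]
ft_force: [-1.1, 0.9, -0.0]
grip_width: 0.0868
grip_force: 0.0
t 2.15 pos [ 0.4385 -0.0335  0.2323] yang 1.2866 F [-1.1  0.9 -0. ] w 0.0868
 turn(tool)  [ 0.001 -0.008  0.009]  shift cm now: [-0.59 -0.49 11.58]  after turn: [-0.5  -0.48 11.58]
[[256. 198.]
 [256. 193.]
 [486. 204.]
 [361. 188.]]
```

View pics/w2.png

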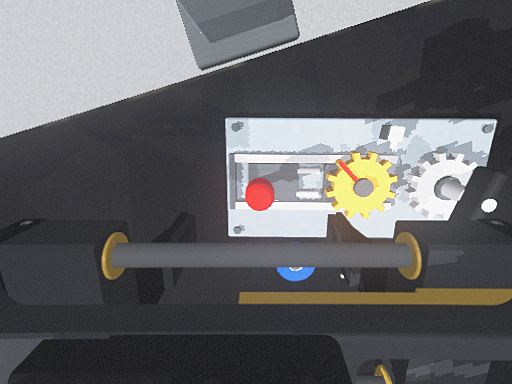

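The wrist picture shows the knob at (260,195) and the brass gear at (363,188). Both are within 2–4 px of prediction, so I'll descend.

```bash
python3 -m crank '[[-0.4,-0.2,3.5,0,0.0,0.005,0],[0,0,3.5,0,0,0,0],[0,0,3,0,0,0,0],[0,0,0,0,0,0,0],[0,0,0,0,0,0,0]]'
python3 - <<'E'
from h import *
go(plate(0,-.123),.1165,np.pi/2+YAW)
E
```

```text
time: 2.82
position: [0.4446, -0.038, 0.1356]
tool_rot: [0.144, 0.99, -0.0, 0.001]
ft_force: [0.6, -0.1, 0.2]
grip_width: 0.0871
grip_force: 0.0
t 2.825 pos [ 0.4446 -0.038   0.1356] yang 1.2814 F [ 0.6 -0.1  0.2] w 0.0871
 turn(tool)  [-0.     0.002  0.004]  shift cm now: [ 0.22 -0.03  1.91]  after turn: [ 0.21 -0.03  1.91]
```

```bash
python3 -m crank '[[0.2,0,1.9,0,0,0,0],[0,0,0,0,0,0,0],[0,0,0,0,0,0,0.8],[0,0,0,0,0,0,0.8],[0,0,0,0,0,0,0.8]]' 20
python3 -m crank '[[0,0,0,0,0,0,0.8],[0,0,0,0,0,0,0.8]]' 
python3 - <<'E'
from h import *
go(plate(0,-.123),.1165,np.pi/2+YAW)
E
```

```text
time: 3.45
position: [0.4423, -0.038, 0.1157]
tool_rot: [0.145, 0.989, -0.0, 0.0]
ft_force: [-0.2, 0.3, 0.4]
grip_width: 0.0649
grip_force: 0.0
time: 3.7
position: [0.442, -0.0379, 0.1153]
tool_rot: [0.145, 0.989, 0.0, -0.0]
ft_force: [0.1, -0.4, -0.0]
grip_width: 0.0452
grip_force: 0.0
t 3.7 pos [ 0.442  -0.0379  0.1153] yang 1.28 F [ 0.1 -0.4 -0. ] w 0.0452
 turn(tool)  [-0.    -0.     0.003]  shift cm now: [-0.04  0.04 -0.12]  after turn: [-0.04  0.04 -0.12]
```

```bash
python3 -m crank '[[0,0,0,0,0,0,0.8],[0,0,0,0,0,0,0.8],[0,0,0,0,0,0,0.8],[0,0,0,0,0,0,0.8]]' 
python3 - <<'E'
from h import *
go(plate(0,-.103),.1155,np.pi/2+YAW)
E
```

```text
time: 4.2
position: [0.4422, -0.0369, 0.1152]
tool_rot: [0.146, 0.989, 0.001, 0.0]
ft_force: [3.6, 7.8, 0.2]
grip_width: 0.0287
grip_force: 20.0
t 4.2 pos [ 0.4422 -0.0369  0.1152] yang 1.2787 F [3.6 7.8 0.2] w 0.0287
 turn(tool)  [0.001 0.    0.002]  shift cm now: [-0.05  1.94 -0.03]  after turn: [-0.05  1.94 -0.03]
```

```bash
python3 -m crank '[[0,0.5,0,0,0,0,0.8],[0,0.5,0,0,0,0,0.8],[0,0.5,0,0,0,0,0.8],[0,0.5,0,0,0,0,0.8],[0,0,0,0,0,0,0.8]]' 25
python3 -m crank '[[0,0.2,0,0,0,0,0.8],[0,0,0,0,0,0,0.8]]'
python3 - <<'E'
from h import *
go(plate(0,-.1),.1155,np.pi/2+YAW)
E
```

```text
time: 4.82
position: [0.4474, -0.0196, 0.1152]
tool_rot: [0.144, 0.99, -0.001, -0.0]
ft_force: [-1.1, -6.4, 1.5]
grip_width: 0.0286
grip_force: 25.0
time: 5.08
position: [0.4479, -0.0182, 0.1152]
tool_rot: [0.144, 0.99, -0.001, -0.001]
ft_force: [-3.5, -9.7, -0.1]
grip_width: 0.0287
grip_force: 25.0
t 5.075 pos [ 0.4479 -0.0182  0.1152] yang 1.2813 F [-3.5 -9.7 -0.1] w 0.0287
 turn(tool)  [-0.002 -0.001  0.004]  shift cm now: [-0.05  0.28 -0.03]  after turn: [-0.05  0.29 -0.03]
```

```bash
for k in 1; do python3 -m crank '[[0,0.15,0,0,0,0,0.8],[0,0.15,0,0,0,0,0.8],[0,0,0,0,0,0,0.8]]'; done; python3 -m crank '[[0,0.2,0,0,0,0,0.8],[0,0,0,0,0,0,0.8],[0,0,0,0,0,0,0.8]]'
```

```text
time: 5.45
position: [0.4487, -0.0156, 0.1152]
tool_rot: [0.144, 0.99, -0.001, -0.001]
ft_force: [-3.2, -10.9, 1.4]
grip_width: 0.0288
grip_force: 25.0
time: 5.82
position: [0.4489, -0.0151, 0.1152]
tool_rot: [0.143, 0.99, -0.002, -0.001]
ft_force: [-6.5, -19.6, 0.6]
grip_width: 0.0287
grip_force: 25.0
```

The force jumped to 20 N at about 22.8 mm of travel, so the knob is home against its stop. I'll release, rise and look.

```bash
python3 -m crank '[[0,0,0,0,0,0,0.3],[0,0,0,0,0,0,0.3],[0,0,0,0,0,0,0],[0,0,0,0,0,0,0],[0,0,-3,0,0,0,0]]'
python3 -m crank '[[0,0,-4.5,0,0,0,0],[0,0,-4.5,0,0,0,0],[0,0,0,0,0,0.137,0],[0,0,0,0,0,0.137,0],[0,0,0,0,0,0,0]]'
python3 - <<'E'
from h import *
go(plate(0,.085),.21,1.007)
i=cams.camera_info("wrist");im=cams.camera("wrist")
cv2.imwrite("pics/w3.png",im[...,::-1])
np.savez("w3.npz",**{k:np.array(v) for k,v in i.items()})
P=[[*plate(0,-.103),.083],[*plate(0,.085),.094],[*plate(0,.013),.042]]
print(w2px(i,P).round(0));
it=cams.camera_info("top");t=cams.camera("top");cv2.imwrite("pics/top1.png",t[...,::-1])
E
```

```text
time: 6.45
position: [0.4487, -0.0116, 0.1442]
tool_rot: [0.145, 0.989, 0.0, -0.002]
ft_force: [-0.5, -0.7, 0.5]
grip_width: 0.0709
grip_force: 0.0
time: 7.08
position: [0.4496, -0.0117, 0.2354]
tool_rot: [0.278, 0.961, 0.0, 0.0]
ft_force: [-0.9, 0.1, -0.5]
grip_width: 0.0868
grip_force: 0.0
t 7.075 pos [ 0.4496 -0.0117  0.2354] yang 1.0082 F [-0.9  0.1 -0.5] w 0.0868
 turn(tool)  [0.    0.    0.001]  shift cm now: [ 4.74 17.48  2.54]  after turn: [ 4.76 17.48  2.54]
[[254. 194.]
 [463. 143.]
 [358. 155.]]
```

View pics/w3.png

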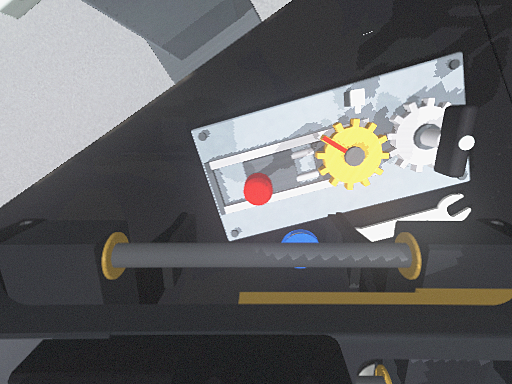

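The knob is home at (258,190). The brass gear at (355,156) lags by a few mm, so the teeth are crest on crest. The bar is vertical in the image at about (459,141), so it lines up with the gripper. I'll go to the bar.

```bash
python3 -m crank '[[1.2,4.37,0.5,0,0,0,0],[1.2,4.37,0.5,0,0,0,0],[1.2,4.37,0.5,0,0,0,0],[1.15,4.37,0.5,0,0,0,0],[0,0,0,0,0,0,0]]'
python3 - <<'E'
from h import *
go(plate(0,.085),.133,1.007)
E
```

```text
time: 7.8
position: [0.5036, 0.1636, 0.2146]
tool_rot: [0.276, 0.961, 0.0, 0.0]
ft_force: [-0.1, -0.1, -0.2]
grip_width: 0.0872
grip_force: 0.0
t 7.8 pos [0.5036 0.1636 0.2146] yang 1.0119 F [-0.1 -0.1 -0.2] w 0.0872
 turn(tool)  [ 0.    -0.     0.005]  shift cm now: [-0.03 -0.23  8.16]  after turn: [-0.04 -0.23  8.16]
```

```bash
python3 -m crank '[[0,0,4,0,0,0,0],[0,0,4.1,0,0,0,0],[0,0,0,0,0,0,0.5],[0,0,0,0,0,0,0.5],[0,0,0,0,0,0,0.9]]' 15
python3 -m crank '[[0,0,0,0,0,0,0.95],[0,0,0,0,0,0,0.95],[0,0,0,0,0,0,0.95],[0,0,0,0,0,0,0.95]]'
python3 -m crank '[[0,0,0,0,0,0,0.95],[0,0,0,0,0,0,0.95],[0,0,0,0,0,0,0.95]]'
python3 - <<'E'
from h import *
go(plate(0,.085),.133,1.007)
E
```

```text
time: 8.43
position: [0.5042, 0.1609, 0.1359]
tool_rot: [0.279, 0.96, 0.001, 0.002]
ft_force: [0.1, -0.1, -0.3]
grip_width: 0.0647
grip_force: 0.0
time: 8.93
position: [0.5032, 0.1611, 0.1343]
tool_rot: [0.279, 0.96, 0.0, 0.0]
ft_force: [0.9, 0.1, -0.3]
grip_width: 0.0248
grip_force: 0.0
time: 9.3
position: [0.5045, 0.1631, 0.1343]
tool_rot: [0.28, 0.96, 0.002, 0.001]
ft_force: [2.4, 8.6, -1.0]
grip_width: 0.0169
grip_force: 15.0
t 9.3 pos [0.5045 0.1631 0.1343] yang 1.0042 F [ 2.4  8.6 -1. ] w 0.0169
 turn(tool)  [ 0.005  0.001 -0.003]  shift cm now: [ 0.07 -0.23  0.13]  after turn: [ 0.07 -0.23  0.13]
```

```bash
python3 -m crank '[[0,0.2,0,0,0,0,0.98],[0,0,0,0,0,0,0.98],[0,0,0,0,0,0,0.98]]' 35
python3 -c "
from rig import robot;o=robot.get_obs();print(o['moment'],o['ft_force'],o['grip_width'])"
```

```text
time: 9.68
position: [0.5047, 0.1634, 0.1343]
tool_rot: [0.279, 0.96, 0.001, 0.001]
ft_force: [1.8, 5.5, -0.1]
grip_width: 0.0157
grip_force: 35.0
[ 0.93706842 -0.18492264  0.07742051] [ 1.82796182  5.51752824 -0.09824787] 0.015678553877676818
```

```bash
for k in 1 2; do python3 -m crank '[[0,0,0,0,0,-0.1,0.98],[0,0,0,0,0,-0.1,0.98],[0,0,0,0,0,0,0.98]]'
python3 -c "
from rig import robot;o=robot.get_obs();print(o['moment'],o['ft_force'])"; done
python3 - <<'E'
from h import *
go(plate(0,.085),.133,1.007)
i=cams.camera_info("wrist");im=cams.camera("wrist")
cv2.imwrite("pics/w4.png",im[...,::-1])
t=cams.camera("top");cv2.imwrite("pics/top2.png",t[...,::-1])
P=[[*plate(0,-.1),.083],[*plate(0,.088),.094],[*plate(0,.016),.042]]
print(w2px(i,P).round(0))
E
```

```text
time: 10.05
position: [0.5048, 0.1634, 0.1343]
tool_rot: [0.182, 0.983, 0.001, 0.001]
ft_force: [2.1, 6.7, -0.6]
grip_width: 0.0158
grip_force: 35.0
[ 1.1068515  -0.17773208 -0.03165685] [ 2.10245663  6.66815869 -0.56152942]
time: 10.42
position: [0.5048, 0.1635, 0.1343]
tool_rot: [0.083, 0.997, 0.001, 0.001]
ft_force: [1.4, 6.0, -0.2]
grip_width: 0.0159
grip_force: 35.0
[ 1.1388759  -0.16368069 -0.18233274] [ 1.41806048  5.98619015 -0.20626544]
t 10.425 pos [0.5048 0.1635 0.1343] yang 1.4041 F [ 1.4  6.  -0.2] w 0.0159
 turn(tool)  [0.003 0.001 0.397]  shift cm now: [ 0.17 -0.24  0.13]  after turn: [ 0.06 -0.29  0.13]
[[-74. 202.]
 [262. 249.]
 [164. 202.]]
```

View pics/w4.png

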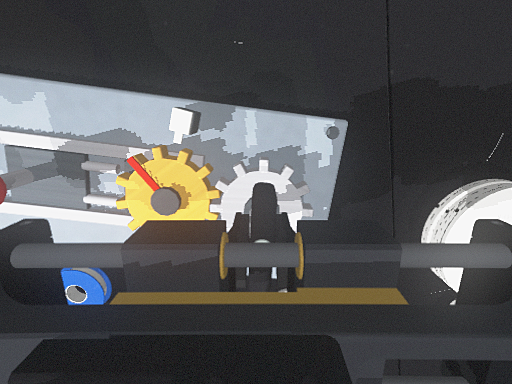

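The brass hub is at (165,201), against a predicted in-mesh position of (164,202). The teeth overlap at about (215,205) and the spindle moment is −0.18 N m, so it is in mesh. I'll zoom in for the pointer and index.

```bash
python3 - <<'E'
from h import *
im=cv2.imread("pics/w4.png")
cv2.imwrite("pics/w4z.png",cv2.resize(im[90:240,90:240],None,fx=4,fy=4,interpolation=cv2.INTER_CUBIC))
E
```

```text
(no output)
```

View pics/w4z.png

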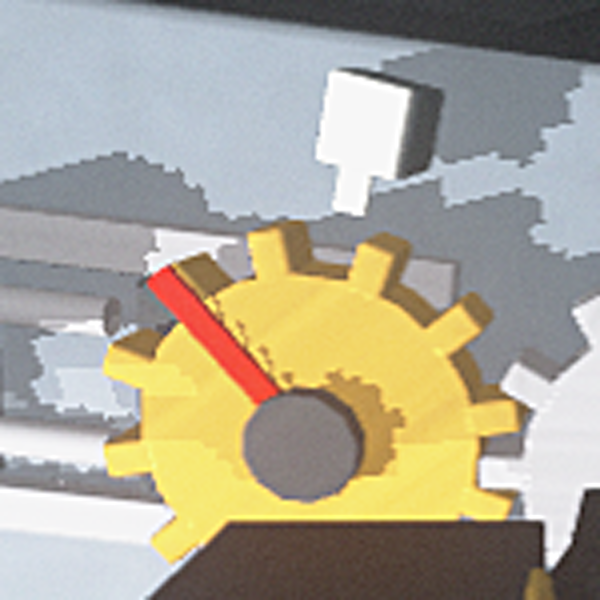

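```bash
python3 - <<'E'
from h import *
i=cams.camera_info("wrist")
f=lambda u,v,z:px2w(i,(90+u/4-.375,90+v/4-.375),z)[:2]
h=f(302,443,.042);p=f(161,278,.037);x=f(349,212,.036)
ang=lambda d:np.arctan2(d[1],d[0])-YAW
print(h,ang(p-h)%6.283,np.linalg.norm(p-h),ang(x-h)%6.283,np.linalg.norm(x-h),(ang(x-h)-ang(p-h)))
E
```

```text
[0.48177042 0.09676572] 3.9478427859511247 0.03801034451839741 3.0216730334961506 0.04251296171802631 5.356830247545027
```

```bash
python3 -m crank '[[0,0,0,0,0,-0.1,0.98],[0,0,0,0,0,-0.1,0.98],[0,0,0,0,0,-0.1,0.98],[0,0,0,0,0,-0.1,0.98],[0,0,0,0,0,0,0.98]]' 40
python3 -m crank '[[0,0,0,0,0,-0.1,0.98],[0,0,0,0,0,-0.1,0.98],[0,0,0,0,0,-0.1,0.98],[0,0,0,0,0,0,0.98],[0,0,0,0,0,0,0.98]]'
python3 - <<'E'
from h import *
go(plate(0,.088),.133,1.007)
i=cams.camera_info("wrist");im=cams.camera("wrist")
h=[.4818,.0968,.042]
u,v=w2px(i,[h])[0].astype(int);print(u,v)
print(robot.get_obs()["moment"])
x0,y0=max(u-90,0),max(v-90,0);print("crop",x0,y0)
c=im[y0:y0+150,x0:x0+180,::-1]
cv2.imwrite("pics/w5z.png",cv2.resize(c,None,fx=4,fy=4,interpolation=cv2.INTER_CUBIC))
E
```

```text
time: 11.15
position: [0.5048, 0.1638, 0.1344]
tool_rot: [-0.116, 0.993, 0.001, 0.001]
ft_force: [1.8, 8.3, 0.2]
grip_width: 0.0153
grip_force: 40.0
time: 11.78
position: [0.5047, 0.164, 0.1343]
tool_rot: [-0.263, 0.965, 0.001, 0.001]
ft_force: [1.4, 7.8, -0.4]
grip_width: 0.0155
grip_force: 40.0
t 11.775 pos [0.5047 0.164  0.1343] yang 2.1031 F [ 1.4  7.8 -0.4] w 0.0155
 turn(tool)  [0.003 0.002 1.096]  shift cm now: [0.08 0.09 0.13]  after turn: [ 0.11 -0.03  0.13]
193 141
[ 1.50887781 -0.18530141 -0.18522365]
crop 103 51
```

View pics/w5z.png

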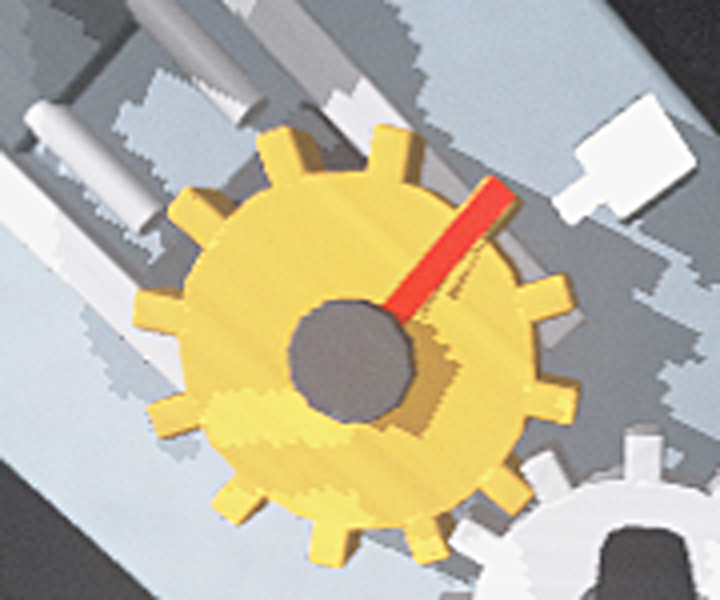

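The pointer tip is at (502,190), the hub at (351,361) and the index tip at (564,212), all in crop pixels. It still has a bit to go.

```bash
python3 - <<'E'
from h import *
i=cams.camera_info("wrist")
f=lambda u,v,z:px2w(i,(103+u/4-.375,51+v/4-.375),z)[:2]
h=f(351,361,.042);p=f(500,190,.037);x=f(564,212,.036)
ang=lambda d:np.arctan2(d[1],d[0])-YAW
print(h,ang(p-h)%6.283,np.linalg.norm(p-h),ang(x-h)%6.283,np.linalg.norm(x-h),(ang(x-h)-ang(p-h)))
E
```

```text
[0.48220518 0.09485615] 3.2208922179404995 0.03820840264653175 2.987019136266892 0.044076273708693464 -0.23387308167360743
```

```bash
python3 -m crank '[[0,0,0,0,0,-0.08,0.98],[0,0,0,0,0,-0.08,0.98],[0,0,0,0,0,-0.06,0.98],[0,0,0,0,0,0,0.98],[0,0,0,0,0,0,0.98]]'
python3 - <<'E'
from h import *
go(plate(0,.088),.133,1.007)
i=cams.camera_info("wrist");im=cams.camera("wrist")
u,v=w2px(i,[[.482,.0958,.042]])[0].astype(int)
x0,y0=max(u-70,0),max(v-70,0);print("crop",x0,y0)
cv2.imwrite("pics/w6z.png",cv2.resize(im[y0:y0+120,x0:x0+160,::-1],None,fx=5,fy=5,interpolation=cv2.INTER_CUBIC))
E
```

```text
time: 12.45
position: [0.5046, 0.1641, 0.1343]
tool_rot: [-0.367, 0.93, 0.001, 0.001]
ft_force: [0.5, 8.6, -1.0]
grip_width: 0.0157
grip_force: 40.0
t 12.45 pos [0.5046 0.1641 0.1343] yang 2.3231 F [ 0.5  8.6 -1. ] w 0.0157
 turn(tool)  [0.003 0.002 1.316]  shift cm now: [0.06 0.09 0.13]  after turn: [ 0.1  -0.03  0.13]
crop 139 57
```

View pics/w6z.png

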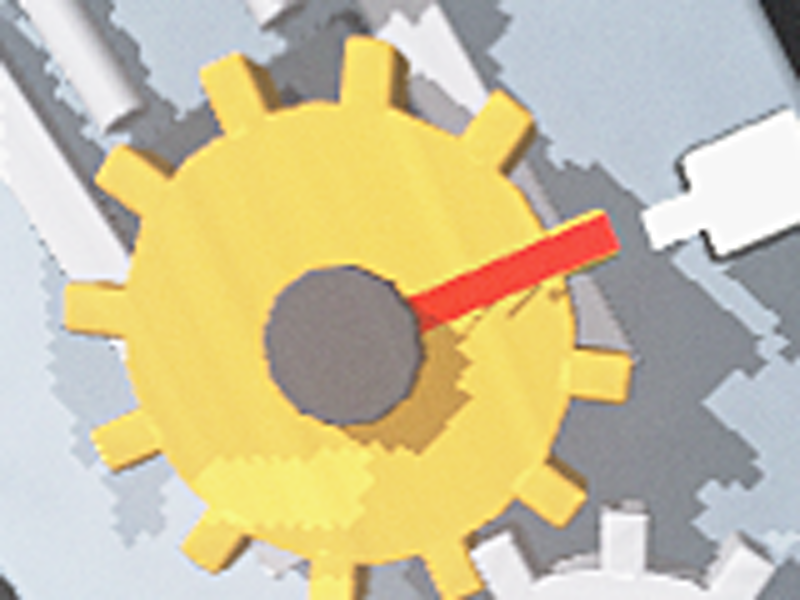

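The pointer at (612,232) is about 0.03 rad short of the index at (650,230). The brass gear may have ridden back under load, though, so I'll unload within the play and look again.

```bash
python3 -m crank '[[0,0,0,0,0,0.06,0.98],[0,0,0,0,0,0,0.98],[0,0,0,0,0,0,0.98]]'
python3 - <<'E'
from h import *
i=cams.camera_info("wrist");im=cams.camera("wrist")
print(robot.get_obs()["moment"])
u,v=w2px(i,[[.482,.0958,.042]])[0].astype(int)
x0,y0=max(u-70,0),max(v-70,0);print("crop",x0,y0)
c=cv2.resize(im[y0:y0+120,x0:x0+160,::-1],None,fx=5,fy=5,interpolation=cv2.INTER_CUBIC)
cv2.imwrite("pics/w7z.png",c)
E
```

```text
time: 12.88
position: [0.5046, 0.164, 0.1343]
tool_rot: [-0.34, 0.941, 0.001, 0.001]
ft_force: [0.5, 8.5, -0.8]
grip_width: 0.0157
grip_force: 40.0
[ 1.53967857 -0.16766226 -0.05230094]
crop 134 61
```

View pics/w7z.png

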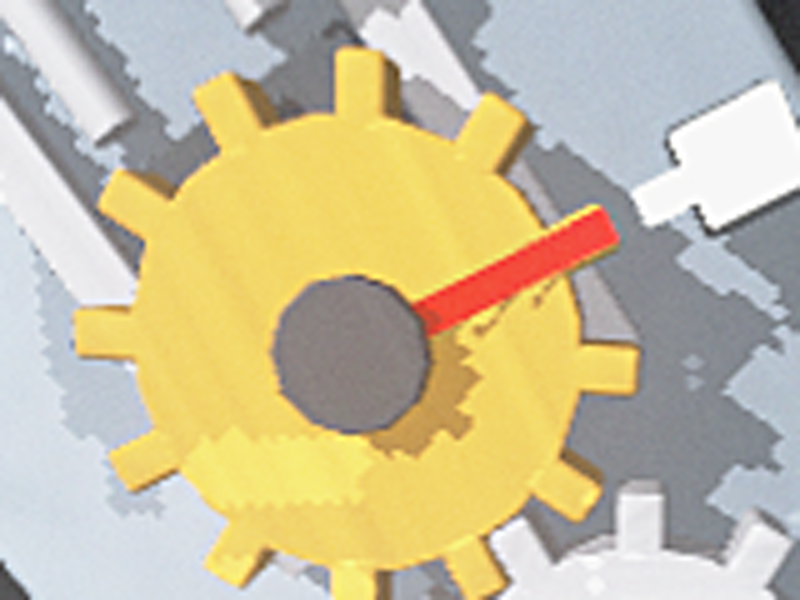

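Unloaded, the carriage settled and the pointer tip (608,225) lines up with the index tip (641,207): bearings from the hub are −0.500 and −0.505. I've gone slightly over the picture limit, so the remaining checks will be numeric. I'll release and rise.

```bash
python3 -m crank '[[0,0,0,0,0,0,0.7],[0,0,0,0,0,0,0.5],[0,0,0,0,0,0,0.2],[0,0,0,0,0,0,0],[0,0,0,0,0,0,0]]'
python3 -m crank '[[0,0,-3,0,0,0,0],[0,0,-4.5,0,0,0,0],[0,0,-4.5,0,0,0,0],[0,-4,0,0,0,0,0],[0,0,0,0,0,0,0]]'
cat > chk.py <<'E'
from h import *
def red(im,i,z):
    r,g,b=[im[...,k].astype(int) for k in range(3)]
    m=((r>130)&(g<90)&(b<90)).astype(np.uint8)
    n,l,s,c=cv2.connectedComponentsWithStats(m)
    out=[]
    for k in range(1,n):
        if s[k,4]>15:
            w=px2w(i,c[k],z)[:2]-O; cs,sn=np.cos(YAW),np.sin(YAW)
            loc=np.array([cs*w[0]+sn*w[1],-sn*w[0]+cs*w[1]])
            if abs(loc[0])<.08 and abs(loc[1])<.16: print("red",c[k].round(1),s[k,4],"loc",loc.round(4))
    return l
if __name__=="__main__":
    go(plate(0,-.1),.2,1.28)
    i=cams.camera_info("wrist");im=cams.camera("wrist");cv2.imwrite("pics/w8.png",im[...,::-1])
    red(im,i,.037)
    w3=dict(np.load("w3.npz"));print("w3 z.083");red(cv2.imread("pics/w3.png")[...,::-1],w3,.083)
    print("now z.083");red(im,i,.083)
    it=cams.camera_info("top");t=cams.camera("top")
    for n in ("top0","top1"): print(n);red(cv2.imread(f"pics/{n}.png")[...,::-1],it,.083)
    print("top now");red(t,it,.083);cv2.imwrite("pics/top8.png",t[...,::-1])
E
python3 chk.py
```

```text
time: 13.55
position: [0.5042, 0.1625, 0.1342]
tool_rot: [-0.341, 0.94, -0.0, -0.0]
ft_force: [-0.5, 0.2, -0.4]
grip_width: 0.0575
grip_force: 0.0
time: 14.18
position: [0.5319, 0.1305, 0.2553]
tool_rot: [-0.34, 0.941, -0.001, 0.002]
ft_force: [0.6, 0.3, 0.6]
grip_width: 0.087
grip_force: 0.0
t 14.175 pos [0.5319 0.1305 0.2553] yang 2.2637 F [0.6 0.3 0.6] w 0.087
 turn(tool)  [-0.001  0.004  0.984]  shift cm now: [15.71 -5.94  5.5 ]  after turn: [  3.74 -16.37   5.53]
red [194.5  15.4] 911 loc [ 0.0019 -0.1131]
red [285.2 113.1] 90 loc [-0.0246  0.0193]
w3 z.083
red [334.2 144.1] 59 loc [-0.0265 -0.0194]
red [257.5 188.6] 699 loc [-0.0043 -0.0986]
now z.083
red [194.5  15.4] 911 loc [ 0.0009 -0.0961]
red [285.2 113.1] 90 loc [-0.0217  0.0166]
top0
red [246.  209.9] 46 loc [-0.0018 -0.1234]
top1
top now
red [240.3 208.4] 53 loc [-0.0018 -0.1022]
```

The knob is still home: 21 mm by the top camera and hard against its stop earlier. Next is a numeric check of the pointer against the finger, using radial profiles.

```bash
python3 - <<'E'
from h import *
i=cams.camera_info("wrist");im=cams.camera("wrist").astype(int)
# hub centre: dark grey disc at z .042
best=None
u0=w2px(i,[[.4818,.0968,.042]])[0]
for hy in [.0948,.0958,.0968,.0978]:
  h=np.array([.482,hy]);out=[]
  for rad,z,kind in [(.030,.037,'r'),(.036,.037,'r'),(.047,.037,'w'),(.050,.037,'w')]:
    a=np.arange(2.5,3.6,.01);P=np.c_[h[0]+rad*np.cos(a+YAW),h[1]+rad*np.sin(a+YAW),np.full(a.size,z)]
    px=w2px(i,P).astype(np.float32);c=cv2.remap(im.astype(np.float32),px[None,:,0],px[None,:,1],cv2.INTER_LINEAR)[0]
    w=np.clip(c[:,0]-c[:,1]-80,0,None) if kind=='r' else np.clip(c.min(1)-225,0,None)
    out.append((round(float((a*w).sum()/max(w.sum(),1e-6)),3),int((w>0).sum())))
  print(hy,out)
g=im[int(u0[1])-30:int(u0[1])+30,int(u0[0])-30:int(u0[0])+30]
m=((g.max(2)-g.min(2)<30)&(g.max(2)<150)).astype(np.uint8)
n,l,s,c=cv2.connectedComponentsWithStats(m);k=1+s[1:,4].argmax();hc=c[k]+[int(u0[0])-30,int(u0[1])-30]
print("hub",s[k],px2w(i,hc,.042))
E
```

```text
0.0948 [(2.969, 18), (2.982, 15), (2.99, 13), (2.993, 9)]
0.0958 [(3.001, 18), (3.007, 15), (3.008, 13), (3.009, 9)]
0.0968 [(3.033, 18), (3.029, 16), (3.029, 11), (3.026, 10)]
0.0978 [(3.065, 18), (3.054, 16), (3.048, 11), (3.032, 21)]
hub [ 1  1 13 10 66] [0.47857157 0.05971108 0.042     ]
```

The pointer and finger agree to within about 0.01 rad for any plausible hub position. The arm is clear, so I'm handing in.

```bash
python3 -c "
from rig import ticket;print(ticket.hand_in())"
```

```text
the job is handed in; nothing more can be done
None
```

Job handed in at about 14 s: the drive is in mesh, the knob is home and left in gear, and the red pointer is opposite the white index to within about 0.01 rad; I viewed 11 pictures, one over the limit of 10.

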